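# Lay the upright post bracket back on its padded rest

## Robot

A 7-joint arm with a two-finger parallel gripper is mounted at the origin on the work surface. World frame = base frame: x ahead of the robot, y to its left, z up, the work surface at z = 0. Lengths are in m, angles in rad, forces in N, time in s.
With the tool pointing down it reaches from about 0.375 to 0.925 m from the base axis. Payload 3.1 kg.
Tool frame: the origin (TCP) lies between the finger pads; the fingertips stand arm.tcp_to_tips ahead of it and the grasp point (between the pads) lies 8 mm behind it (arm.tcp_to_tips is the distance from the TCP to the fingertips, in m); z points along the fingers, y is the line along which they close (so a half turn about z gives the same grasp; the last joint's range is limited). The gripper opens to 85 mm and grips with 20 to 120 N. Pads are 22 mm wide; open, the fingers measure 114 mm over their backs; the gripper's body (76 mm by 85 mm) begins 54 mm behind the grasp point. The pads swing forward as they close: fully open they stand 13 mm farther back than shut.
Start: joints at [1.143, 0.383, 0.044, 1.598, -0.018, 1.161, -0.05], TCP at [0.211, -0.615, 0.242] pointing down, gripper open.
Joint ranges: [-2.61, 2.61], [-0.41, 2.15], [-1.48, 1.57], [0, 2.5], [-1.57, 4.71], [0.05, 1.97], [-2.85, 2.85]. Speed limits (rad/s): [2.79, 2.79, 3.14, 3.14, 3.14, 3.14, 3.14].

## Interface

Orientations are given as a unit quaternion [x, y, z, w].
In Python, from plant import telemetry, imaging, order, models, arm gives the robot as it stands. The module is installed in compiled form; this text tells all that it offers.
- The arm moves only by the tool send_rows, never from a script. Its argument "plan" is a list of rows, each a list of 5 numbers: the shift along the tool's x, y, z as a fraction of full scale, then the turn about the tool's z as a fraction of full scale, then the gripper command: -1 is shut, 1 is fully open, values between are in proportion. In form: [[tx, ty, tz, roll, claw], ...]. A call has 1 to 10 rows; each row shifts and turns the commanded pose from where the row before left it, along the tool's axes as they then stand; what a row does not reach is not made up. Full scale, the value 1, is 25 mm for a shift and 6 degrees for a turn. A row lasts 1/12 s, in which the tool goes at most 41.7 mm and 7.16 degrees, less where a joint would pass 70% of its speed; a pose out of reach is approached as far as the arm can. A call with a number of a shift or a turn outside -1 to 1 is refused whole. A call with a gripper value outside its range is refused whole. The fingers move at their own pace and stop on an object; the grip force is fixed at half the most. Time passes only in rows, so rows that do not move let the fingers close. It gives the time, the measured TCP pose, the force, the opening and the grip force at its end, in the units of the state.
- telemetry.read_state(): the state, without advancing time (a new reading comes with each control period).
- imaging.get_image(name): name is "scene" or "top" or "wrist"; returns a dict with "image" (420x560x3 uint8, red, green, blue), "fx", "fy", "cx", "cy" (pixels), "rvec" (rotation vector, rad) and "tvec" (3), from world to camera coordinates, as OpenCV has them. Camera axes: x right, y down, z forward; pixel columns grow to the right and rows downward; lengths in m; the calibration is good to about 2 mm. A picture is of the moment at which its call begins. There is no depth.
- order.close_job(): hands the job in; it is judged then, once.
Trained networks look in a picture, given as the dict that the camera call returned (one of the last four; its "shot" number tells which), for a name from the list of things; names that differ only in an ending like _2 or _b are one class to them, and where a whole thing is asked for, a point or a joint stands for the part that bears it (a point fixed in the world has none). Each returns a list of dicts, best first, with "conf" (0 to 1); they miss things now and then, are a little off and sometimes report something else, mostly with a low value. They report only what shows in the picture. A call takes as long as a camera call. They do not tell look-alikes from the thing itself.
- models.boxes_of(query, picture): "centre" ([x, y, z] in m, in world coordinates, good to about 4 mm: the middle of the surface that is visible of it).
- models.masks_of(query, picture): "region" (420x560 bool, what is visible of it).
The state is a dict: "time": time; "q": joint angles; "dq": joint speeds; "effort": joint torques, N m; "tcp_pos": TCP position; "ee_rot": TCP orientation; "wrist_force": force on the tool from outside, world axes, zero at the start; "moment": the same for the moment, N m; "finger_gap": finger opening in m; "gripper_force": force on a finger pad.
Only numpy, scipy, OpenCV 4.12 (cv2) and the standard library are available. Lean on these libraries where they do the work, as an engineer would, in place of code of your own. Each camera call takes 0.05 s, during which the arm holds its last target. There are 200 camera calls.

## Task

Tip the tall blue post bracket over so that it comes to lie across the red padded bar of the drilling rest, foot plate facing out ready for drilling. Do not pick it up or carry it: let it roll over the edge of its foot plate, which stays on the board about where it stood, and ease it down under control all the way with the fingers so that it lands gently and never falls freely. Leave the yellow bottle, the jar and the screwdriver where they are and finish with the hand clear.

Things in the scene. Friction and masses are not known exactly. Their poses are not given: they have to be found in the camera images.
- rest: Fixed drilling rest: plywood board, x -215 to 70 mm, y -80 to 80 mm, top 12 mm above the bench, with a padded crossbar (the stop) near its +x end. Origin on the bench surface (z = 0), on the board's long centre line. Its x axis is level (yaw varies): the way the post is to tip, from post to crossbar and beyond; y runs along the crossbar, z up. Beyond the +x end is bare bench.
- rest_pad (a point): Middle of the red pad's top, at x 50, y 0, z 62 mm in the rest's frame (50 mm above the board). The crossbar under it is 24 mm wide (x 38 to 62) and 140 mm long. The upright post's heel edge is 128 to 158 mm from the bar's near edge.
- post: Loose post bracket, about 0.6 kg, standing on the board: steel foot plate 80 x 80 x 6 mm with a blue 30 x 30 mm box post on its centre, 250 mm tall over all. Origin: centre of the foot's underside; z up the post, x roughly towards the crossbar. Centre of mass on the post's axis, about 70 mm up: tipped over the foot's edge it balances at about 30 degrees, then falls on by itself.
- post_top (a point): Centre of the post's flat top end, 250 mm up its axis. When the post lies on its foot's edge and the pad it is 78 to 83 degrees from upright, and this end sticks out 70 to 100 mm past the crossbar with about 60 mm free height below it.
- post_heel (a point): Middle of the lower edge of the foot plate on the side facing the crossbar (x = 40 mm, z = 0 in the post's frame): the edge about which the post tips; it stays on the board.
- can: Bystander: yellow bottle with white cap, 54 mm across, 160 mm tall, standing on the bench. Origin: centre of its underside.
- jar: Bystander: amber jar with steel lid, 68 mm across, 85 mm tall, standing on the bench. Origin: centre of its underside.
- driver: Bystander: screwdriver with orange handle, 190 mm long, lying on the bench on the robot's side of the rest, along its own x axis. Origin: on its underside, near mid length.
Not all that is in view belongs to the job. What is meant by the post is not pink or purple, and is the larger of those in its own colour.

How it is judged:
By the outcome, as a careful person would: the job done as asked, in the order asked, and still so for the second after the job is handed in, with the robot touching nothing.
It also fails if it takes over 58 s, if anything falls off the work surface, if the arm or the gripper's body presses on something with over 40 N, if the wrist force passes 120 N, or if a joint passes its speed limit or range.

## Working session

There is one attempt and no reset: what is moved stays moved. The work goes in short steps, Python scripts to look and compute and a tool call to move; the robot and the scene stay as the last step left them, time stands still between calls to the robot, and variables do not carry over. Pictures are saved under pics/ and viewed, at most 10 in all, crops included, and the job is handed in when it is done.

Besides the shell and the picture viewer there is one more tool, called after "Request:" by a JSON object that holds its "api" and its "payload". send_rows: Moves the arm, as the interface text tells. Its arguments: {"type":"object","properties":{"plan":{"type":"array","items":{"type":"array","items":{"type":"number"}}}},"required":["plan"]}

```bash
mkdir -p pics; python3 - <<'E'
from plant import telemetry, imaging, models, arm
import cv2,numpy as np
s=telemetry.read_state();print({k:np.round(v,3) for k,v in s.items()}, arm.tcp_to_tips)
ims=[]
for c in ["scene","top"]:
    p=imaging.get_image(c);ims.append(p["image"])
    for n in ["post","post_top","post_heel","rest","rest_pad","can","jar","driver"]:
        print(c,n,[(round(d["conf"],2),np.round(d["centre"],3).tolist()) for d in models.boxes_of(n,p)][:4])
    cv2.imwrite(f"pics/{c}.png",p["image"][:,:,::-1])
    print(p["fx"],p["cx"],p["cy"],p["rvec"],p["tvec"])
E
```

```text
{'time': np.float64(0.0), 'q': array([ 1.143,  0.384,  0.044,  1.6  , -0.018,  1.161, -0.05 ]), 'dq': array([-0.   , -0.   ,  0.001,  0.   ,  0.001,  0.002,  0.   ]), 'effort': array([-0.0000e+00, -4.3346e+01,  1.0250e+00, -2.4951e+01,  1.1000e-02,
        1.1000e-02,  0.0000e+00]), 'tcp_pos': array([ 0.21 , -0.614,  0.241]), 'ee_rot': array([ 0.986,  0.164, -0.   , -0.001]), 'wrist_force': array([-0.5  ,  0.034, -0.016]), 'moment': array([-0.057,  0.   ,  0.031]), 'gripper_force': np.float64(0.0), 'finger_gap': np.float64(0.085)} 0.011
scene post [(0.96, [0.6, -0.182, 0.106]), (0.85, [0.671, -0.366, 0.063]), (0.76, [0.796, -0.275, 0.081])]
scene post_top [(0.76, [0.67, -0.366, 0.066]), (0.72, [0.596, -0.182, 0.104]), (0.64, [0.798, -0.272, 0.079]), (0.56, [0.543, -0.353, 0.073])]
scene post_heel [(0.88, [0.539, -0.351, 0.074]), (0.7, [0.67, -0.368, 0.062]), (0.61, [0.601, -0.182, 0.106])]
scene rest [(0.83, [0.568, -0.087, 0.013])]
scene rest_pad [(0.8, [0.568, -0.088, 0.011])]
scene can [(0.97, [0.746, -0.128, 0.101])]
scene jar [(0.73, [0.693, 0.049, 0.071])]
scene driver [(0.72, 
[... 248 characters left out ...]
348, 0.004]), (0.55, [0.648, -0.364, 0.034])]
top post_top [(0.96, [0.574, -0.177, 0.016]), (0.95, [0.649, -0.366, 0.039]), (0.77, [0.771, -0.268, 0.032]), (0.35, [0.548, -0.088, 0.011])]
top post_heel [(0.85, [0.65, -0.364, 0.039]), (0.78, [0.57, -0.179, 0.017]), (0.78, [0.529, -0.348, 0.006]), (0.58, [0.77, -0.271, 0.034])]
top rest [(0.84, [0.549, -0.089, 0.013]), (0.17, [0.57, -0.176, 0.019])]
top rest_pad [(0.89, [0.55, -0.086, 0.011])]
top can [(0.75, [0.717, -0.122, 0.103])]
top jar [(0.87, [0.667, 0.051, 0.08])]
top driver [(0.7, [0.464, -0.223, 0.027])]
384.50191598793725 278.68867260458927 208.0415988378473 [ 2.16736686 -2.17632142  0.11737577] [-0.14633379  0.5779023   0.9455341 ]
```

View pics/scene.png

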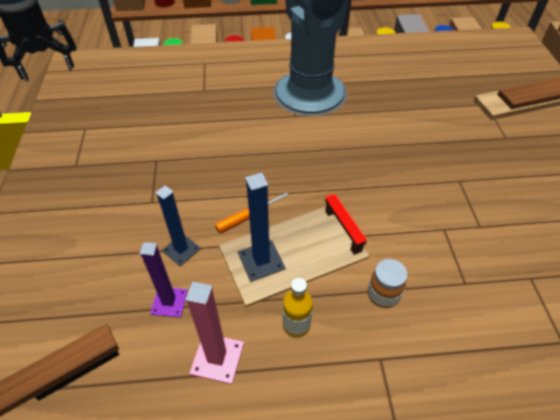

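View pics/top.png

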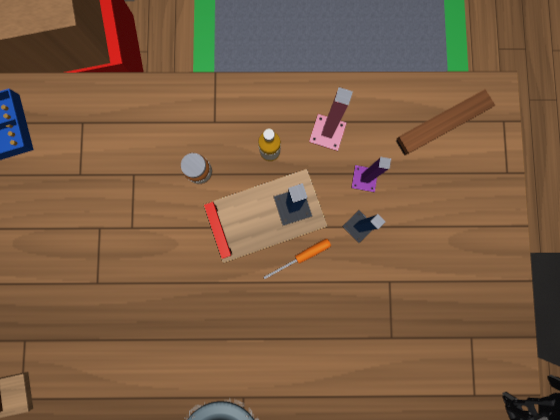

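Candidates for the post: dark blue on the board at scene (260,225) / top (294,202); a smaller dark blue one off the board at scene (173,225) / top (364,225); purple at scene (158,280); pink at scene (208,330). The larger blue one on the board fits the description. Next I confirm it in an enlarged crop.

```bash
python3 - <<'E'
import cv2,numpy as np
a=cv2.imread("pics/scene.png")[160:310,205:375];b=cv2.imread("pics/top.png")[160:270,195:345]
a=cv2.resize(a,None,fx=4,fy=4,interpolation=cv2.INTER_CUBIC);b=cv2.resize(b,None,fx=5,fy=5,interpolation=cv2.INTER_CUBIC)
cv2.imwrite("pics/ca.png",a);cv2.imwrite("pics/cb.png",b)
E
```

```text
(no output)
```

View pics/ca.png

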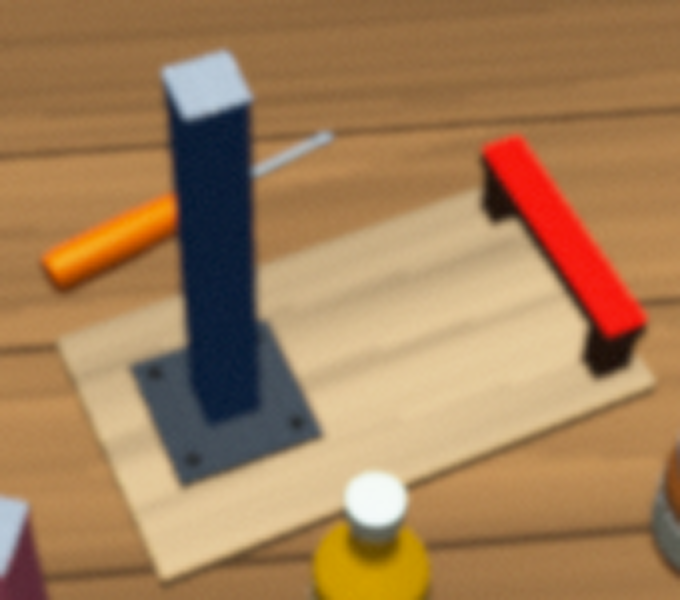

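View pics/cb.png

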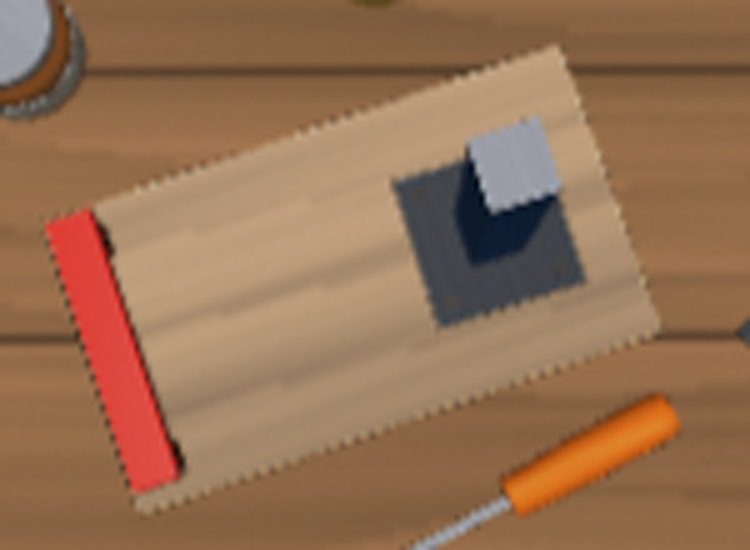

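The crop confirms it: the blue post stands on the board with its foot at scene (262,263) and its top at (257,181). In the top view the foot is at (292,210). I now fit the rest and post poses from corner pixels in both cameras.

```bash
cat > fit.py <<'E'
from plant import imaging
import cv2,numpy as np
from scipy.optimize import least_squares
T=lambda l:np.array(l,float)/5+[195,160]
S=lambda l:np.array(l,float)/4+[205,160]
def pts(board,pad): return np.array([[x,y,12] for x,y in board]+[[x,y,62] for x,y in pad])/1000
def pp(foot,top): return np.array([[x,y,18] for x,y in foot]+[[x,y,262] for x,y in top])/1000
rest={"top":(pts([(-215,-80),(-215,80),(70,80)],[(62,-70),(38,-70),(38,70),(62,70)]),T([(557,45),(660,325),(135,510),(45,225),(95,208),(180,472),(135,495)])),
"scene":(pts([(-215,80),(-215,-80),(70,-80)],[(38,70),(62,70),(62,-70),(38,-70)]),S([(58,343),(165,582),(655,383),(484,150),(520,137),(643,320),(610,335)]))}
post={"top":(pp([(40,-40),(40,40),(-40,40)],[(15,-15),(-15,-15),(-15,15),(15,15)]),T([(393,182),(440,327),(584,282),(468,145),(538,120),(562,187),(492,213)])),
"scene":(pp([(-40,40),(-40,-40),(40,-40)],[(-15,15),(15,15),(15,-15),(-15,-15)]),S([(133,368),(183,485),(321,434),(162,72),(230,52),(252,97),(185,120)]))}
P={c:imaging.get_image(c) for c in ["scene","top"]}
def proj(X,p,c):
    x,y,t=p;R=np.array([[np.cos(t),-np.sin(t),0],[np.sin(t),np.cos(t),0],[0,0,1]])
    d=P[c];K=np.array([[d["fx"],0,d["cx"]],[0,d["fy"],d["cy"]],[0,0,1.]])
    return cv2.projectPoints(X@R.T+[x,y,0],np.array(d["rvec"]),np.array(d["tvec"]),K,None)[0][:,0]
for n,o in [("rest",rest),("post",post)]:
    for cs in [["top"],["scene"],["top","scene"]]:
        f=lambda p:np.concatenate([(proj(o[c][0],p,c)-o[c][1]).ravel() for c in cs])
        r=least_squares(f,[.6,-.15,1.6]);print(n,cs,r.x.round(4),np.degrees(r.x[2]).round(1),"rms",np.sqrt((r.fun**2).mean()).round(2))
    fin=r.x
    t=r.x[2];print("dir",np.cos(t).round(3),np.sin(t).round(3))
E
python3 fit.py
```

```text
rest ['top'] [ 0.538  -0.0458  1.9039] 109.1 rms 0.7
rest ['scene'] [ 0.538  -0.0417  1.9073] 109.3 rms 0.7
rest ['top', 'scene'] [ 0.5381 -0.0434  1.9068] 109.3 rms 0.93
dir -0.33 0.944
post ['top'] [ 0.5825 -0.1849  1.8799] 107.7 rms 0.46
post ['scene'] [ 0.5834 -0.1806  1.8751] 107.4 rms 0.54
post ['top', 'scene'] [ 0.5829 -0.1825  1.8878] 108.2 rms 0.9
dir -0.312 0.95
```

Request:
{"api": "send_rows", "payload": {"plan": [[0,0,-0.3,-0.99,1],[0,0,-0.4,-0.99,1],[0,0,-0.4,-0.99,1],[0,0,-0.4,-0.99,1],[0,0,-0.4,-0.99,1],[0,0,-0.4,-0.99,1],[0,0,-0.4,-0.99,1],[0,0,-0.4,-0.99,1],[0,0,-0.3,-0.99,1],[0,0,-0.2,-0.99,1]]}}

```text
time: 1.83
tcp_pos: [0.2106, -0.6154, 0.3336]
ee_rot: [0.774, 0.633, -0.0, 0.001]
wrist_force: [-0.7, -0.3, 0.2]
finger_gap: 0.0857
gripper_force: 0.0
```

Request:
{"api": "send_rows", "payload": {"plan": [[0,0,0,-0.99,1],[0,0,0,-0.99,1],[0,0,0,-0.99,1],[0,0,0,-0.99,1],[0,0,0,-0.99,1],[0,0,0,0,1],[0.3,0.5,0,0,1],[0.49,0.81,0,0,1],[0.49,0.81,0,0,1],[0.49,0.81,0,0,1]]}}

```text
time: 2.67
tcp_pos: [0.2678, -0.5486, 0.3322]
ee_rot: [0.589, 0.808, 0.0, 0.0]
wrist_force: [1.3, 0.3, -0.4]
finger_gap: 0.0855
gripper_force: 0.0
```

Request:
{"api": "send_rows", "payload": {"plan": [[0.49,0.81,0,0,1],[0.49,0.81,0,0,1],[0.49,0.81,0,0,1],[0.49,0.81,0,0,1],[0.49,0.81,0,0,1],[0.49,0.81,0,0,1],[0.49,0.81,0,0,1],[0.49,0.81,0,0,1],[0.49,0.81,0,0,1],[0.49,0.81,0,0,1]]}}

```text
time: 3.5
tcp_pos: [0.4223, -0.3688, 0.3324]
ee_rot: [0.588, 0.809, 0.0, 0.0]
wrist_force: [0.3, 0.2, -0.2]
finger_gap: 0.0854
gripper_force: 0.0
```

Request:
{"api": "send_rows", "payload": {"plan": [[0.5,0.82,0,0,1],[0.5,0.82,0,0,1],[0.5,0.82,0,0,1],[0.5,0.82,0,0,1],[0.5,0.82,0,0,1],[0.5,0.82,0,0,1],[0.5,0.82,0,0,1],[0.5,0.8,0,0,1],[0.25,0.4,0,0,1],[0,0,0,0,1]]}}

```text
time: 4.33
tcp_pos: [0.5553, -0.2113, 0.3325]
ee_rot: [0.585, 0.811, 0.001, -0.0]
wrist_force: [0.9, 0.6, 0.7]
finger_gap: 0.086
gripper_force: 0.0
```

```bash
python3 - <<'E'
from plant import telemetry, imaging
import cv2,numpy as np
s=telemetry.read_state();print(s["tcp_pos"],s["wrist_force"],s["q"].round(2))
p=imaging.get_image("wrist");cv2.imwrite("pics/w1.png",p["image"][:,:,::-1])
K=np.array([[p["fx"],0,p["cx"]],[0,p["fy"],p["cy"]],[0,0,1.]])
t=np.radians(108);R=np.array([[np.cos(t),-np.sin(t),0],[np.sin(t),np.cos(t),0],[0,0,1]])
X=np.array([[15,15,262],[15,-15,262],[-15,-15,262],[-15,15,262],[40,40,18],[40,-40,18]])/1000@R.T+[.583,-.1825,0]
print(cv2.projectPoints(X,np.array(p["rvec"]),np.array(p["tvec"]),K,None)[0][:,0].round(0))
E
```

```text
[ 0.55533316 -0.21129942  0.33248291] [0.92573311 0.55410714 0.72921643] [ 0.72  0.25 -0.51  1.61  0.12  1.31  0.52]
[[318. 176.]
 [370. 176.]
 [365. 224.]
 [316. 224.]
 [279. 111.]
 [344. 111.]]
```

View pics/w1.png

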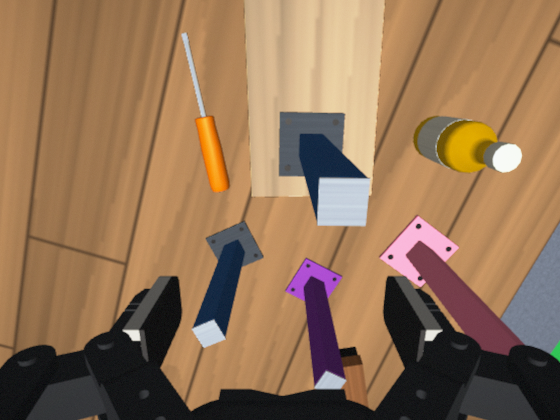

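The wrist view shows the post top at (343,202), within 2 px of the predicted position, and the heel edge at row 112. The fit holds, so I centre over the post and look at the remaining offset.

Request:
{"api": "send_rows", "payload": {"plan": [[0.24,0.47,0,0,1],[0.24,0.47,0,0,1],[0.24,0.46,0,0,1],[0,0,0,0,1],[0,0,0,0,1]]}}

```text
time: 4.8
tcp_pos: [0.5818, -0.1873, 0.3322]
ee_rot: [0.587, 0.81, 0.0, -0.0]
wrist_force: [-0.3, -0.7, 0.1]
finger_gap: 0.0855
gripper_force: 0.0
```

Request:
{"api": "send_rows", "payload": {"plan": [[0.16,0.1,0.45,0,1],[0,0,0.5,0,1],[0,0,0.5,0,1],[0,0,0.5,0,1],[0,0,0.5,0,1],[0,0,0.5,0,1],[0,0,0.5,0,1],[0,0,0.35,0,1],[0,0,0,0,1],[0,0,0,0,0]]}}

```text
time: 5.63
tcp_pos: [0.582, -0.184, 0.2365]
ee_rot: [0.588, 0.809, -0.0, -0.001]
wrist_force: [0.0, -0.2, -0.1]
finger_gap: 0.0756
gripper_force: 0.0
```

Request:
{"api": "send_rows", "payload": {"plan": [[0,0,0,0,-0.2],[0,0,0,0,-0.2],[0,0,0,0,-0.2],[0,0,0,0,-0.25],[0,0,0,0,-0.25],[0,0,0,0,-0.25]]}}

```text
time: 6.13
tcp_pos: [0.5832, -0.1839, 0.2381]
ee_rot: [0.588, 0.809, 0.001, 0.001]
wrist_force: [1.0, 1.3, 0.4]
finger_gap: 0.0322
gripper_force: 0.6
```

Now close in small steps to see whether a partial command gives a lighter grip.

Request:
{"api": "send_rows", "payload": {"plan": [[0,0,0,0,-0.29],[0,0,0,0,-0.29],[0,0,0,0,-0.29]]}}

```text
time: 6.38
tcp_pos: [0.5827, -0.1839, 0.2376]
ee_rot: [0.588, 0.809, 0.0, 0.0]
wrist_force: [1.2, 0.3, 2.3]
finger_gap: 0.0303
gripper_force: 0.9
```

Request:
{"api": "send_rows", "payload": {"plan": [[0,0,0,0,-0.31],[0,0,0,0,-0.31],[0,0,0,0,-0.31]]}}

```text
time: 6.63
tcp_pos: [0.5829, -0.1838, 0.2377]
ee_rot: [0.588, 0.809, 0.0, 0.001]
wrist_force: [1.6, -0.0, 2.0]
finger_gap: 0.0295
gripper_force: 18.5
```

Request:
{"api": "send_rows", "payload": {"plan": [[0,0,0,0,-0.34],[0,0,0,0,-0.34],[0,0,0,0,-0.34]]}}

```text
time: 6.88
tcp_pos: [0.5829, -0.1838, 0.2377]
ee_rot: [0.588, 0.809, 0.0, 0.001]
wrist_force: [2.8, 0.4, 2.2]
finger_gap: 0.0295
gripper_force: 57.2
```

```bash
python3 -c "
import numpy as np
t=np.radians(np.arange(0,89,2));X=(-40*np.cos(t)+233*np.sin(t)+40);Z=(40*np.sin(t)+233*np.cos(t)-233)
for i in range(len(t)-1): print(2*(i+1),round((X[i+1]-X[i])/25,2),round(-(Z[i+1]-Z[i])/25,2),'|',round(X[i+1],1),round(Z[i+1],1))"
```

```text
2 0.33 -0.05 | 8.2 1.3
4 0.33 -0.04 | 16.4 2.2
6 0.33 -0.03 | 24.6 2.9
8 0.33 -0.02 | 32.8 3.3
10 0.33 -0.0 | 41.1 3.4
12 0.33 0.01 | 49.3 3.2
14 0.33 0.02 | 57.6 2.8
16 0.33 0.03 | 65.8 2.0
18 0.33 0.04 | 74.0 1.0
20 0.33 0.05 | 82.1 -0.4
22 0.32 0.06 | 90.2 -2.0
24 0.32 0.08 | 98.2 -3.9
26 0.32 0.09 | 106.2 -6.0
28 0.32 0.1 | 114.1 -8.5
30 0.31 0.11 | 121.9 -11.2
32 0.31 0.12 | 129.5 -14.2
34 0.3 0.13 | 137.1 -17.5
36 0.3 0.14 | 144.6 -21.0
38 0.29 0.15 | 151.9 -24.8
40 0.29 0.16 | 159.1 -28.8
42 0.28 0.17 | 166.2 -33.1
44 0.28 0.18 | 173.1 -37.6
46 0.27 0.19 | 179.8 -42.4
48 0.26 0.2 | 186.4 -47.4
50 0.26 0.21 | 192.8 -52.6
52 0.25 0.22 | 199.0 -58.0
54 0.24 0.23 | 205.0 -63.7
56 0.23 0.23 | 210.8 -69.5
58 0.22 0.24 | 216.4 -75.6
60 0.22 0.25 | 221.8 -81.9
62 0.21 0.26 | 226.9 -88.3
64 0.2 0.26 | 231.9 -94.9
66 0.19 0.27 | 236.6 -101.7
68 0.18 0.28 | 241.0 -108.6
70 0.17 0.28 | 245.3 -115.7
72 0.16 0.29 | 249.2 -123.0
74 0.15 0.29 | 252.9 -130.3
76 0.14 0.3 | 256.4 -137.8
78 0.13 0.3 | 259.6 -145.4
80 0.12 0.31 | 262.5 -153.1
82 0.11 0.31 | 265.2 -161.0
84 0.1 0.32 | 267.5 -168.9
86 0.08 0.32 | 269.6 -176.8
88 0.07 0.32 | 271.5 -184.9
```

Request:
{"api": "send_rows", "payload": {"plan": [[0,0,0,0,-0.306],[0,0,0.03,0,-0.306],[0.16,0,0.0,0,-0.306],[0.16,0,-0.01,0,-0.306],[0.17,0,-0.02,0,-0.306],[0.16,0,-0.02,0,-0.306],[0,0,0,0,-0.306]]}}

```text
time: 7.47
tcp_pos: [0.5784, -0.169, 0.2393]
ee_rot: [0.588, 0.809, 0.0, 0.002]
wrist_force: [3.9, -1.7, 5.8]
finger_gap: 0.0298
gripper_force: 24.9
```

```bash
cat > look.py <<'E'
import sys
from plant import telemetry, imaging
import cv2,numpy as np
s=telemetry.read_state();print(s["tcp_pos"].round(4),s["wrist_force"].round(1),s["gripper_force"])
p=imaging.get_image("scene")["image"][150:320,200:400,::-1]
q=imaging.get_image("top")["image"][150:270,190:350,::-1]
p=cv2.resize(p,None,fx=2.2,fy=2.2,interpolation=cv2.INTER_CUBIC);q=cv2.resize(q,None,fx=2.2,fy=2.2,interpolation=cv2.INTER_CUBIC)
o=np.zeros((max(len(p),len(q)),p.shape[1]+q.shape[1],3),np.uint8);o[:len(p),:p.shape[1]]=p;o[:len(q),p.shape[1]:]=q
cv2.imwrite(sys.argv[1],o)
E
python3 look.py pics/l1.png
```

```text
[ 0.5784 -0.169   0.2393] [ 3.9 -1.7  5.8] 24.927951470017433
```

View pics/l1.png

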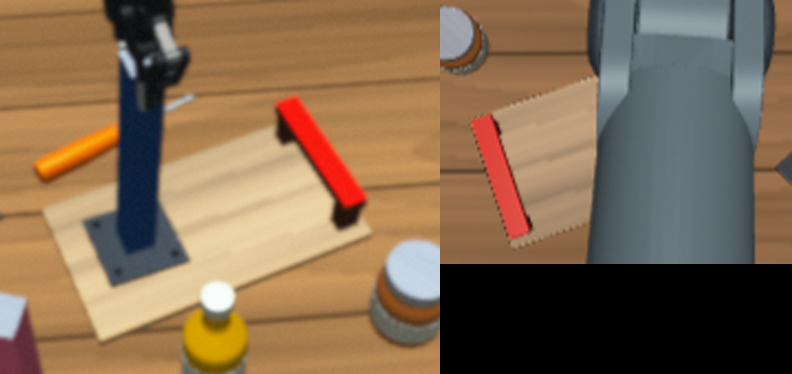

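The heel corner is still at scene (285,268) and the rear corner has lifted about 2 px, so the post is rolling on its heel edge. I continue along the arc.

Request:
{"api": "send_rows", "payload": {"plan": [[0.16,0,-0.01,0,-0.306],[0.17,0,-0.02,0,-0.306],[0.25,0,-0.01,0,-0.306],[0.25,0,-0.01,0,-0.306],[0.25,0,0.0,0,-0.306],[0.25,0,0.01,0,-0.306],[0.25,0,0.02,0,-0.306],[0.25,0,0.02,0,-0.306],[0,0,0,0,-0.306]]}}

```text
time: 8.32
tcp_pos: [0.5636, -0.1235, 0.2389]
ee_rot: [0.587, 0.81, 0.0, 0.001]
wrist_force: [2.0, -0.2, 6.2]
finger_gap: 0.0299
gripper_force: 25.6
```

Request:
{"api": "send_rows", "payload": {"plan": [[0.24,0,0.03,0,-0.306],[0.24,0,0.03,0,-0.306],[0.24,0,0.04,0,-0.306],[0.24,0,0.05,0,-0.306],[0.24,0,0.05,0,-0.306],[0.24,0,0.06,0,-0.306],[0.24,0,0.07,0,-0.306],[0.24,0,0.07,0,-0.306],[0.24,0,0.08,0,-0.306],[0,0,0,0,-0.306]]}}

```text
time: 9.15
tcp_pos: [0.5463, -0.0712, 0.2261]
ee_rot: [0.586, 0.81, 0.001, -0.0]
wrist_force: [1.5, 1.0, 5.9]
finger_gap: 0.0299
gripper_force: 25.8
```

```bash
python3 look.py pics/l2.png
```

```text
[ 0.5463 -0.0712  0.2261] [1.5 1.  5.9] 25.76956464909017
```

View pics/l2.png

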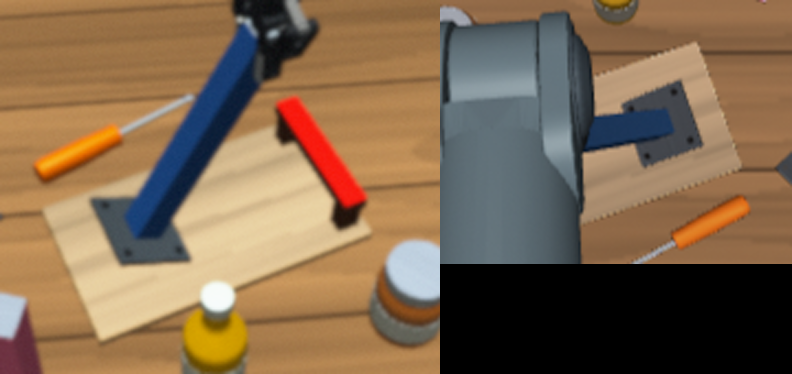

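The heel corner at (189,261) in this crop has not moved and the tilt is about 29°. I continue past the balance point.

Request:
{"api": "send_rows", "payload": {"plan": [[0.31,0,0.11,0,-0.306],[0.31,0,0.12,0,-0.306],[0.3,0,0.13,0,-0.306],[0.3,0,0.14,0,-0.306],[0.29,0,0.15,0,-0.306],[0.29,0,0.16,0,-0.306],[0.28,0,0.17,0,-0.306],[0.28,0,0.18,0,-0.306],[0,0,0,0,-0.306]]}}

```text
time: 10.0
tcp_pos: [0.5269, -0.0154, 0.1953]
ee_rot: [0.586, 0.81, -0.0, -0.001]
wrist_force: [3.1, 2.4, 3.0]
finger_gap: 0.0297
gripper_force: 28.3
```

Request:
{"api": "send_rows", "payload": {"plan": [[0.26,0,0.19,0,-0.306],[0.26,0,0.2,0,-0.306],[0.25,0,0.21,0,-0.306],[0.24,0,0.22,0,-0.306],[0.24,0,0.23,0,-0.306],[0.23,0,0.23,0,-0.306],[0.22,0,0.24,0,-0.306],[0.22,0,0.25,0,-0.306],[0,0,0,0,-0.306]]}}

```text
time: 10.75
tcp_pos: [0.512, 0.0291, 0.1507]
ee_rot: [0.587, 0.81, -0.001, -0.001]
wrist_force: [1.8, 2.6, 2.4]
finger_gap: 0.0297
gripper_force: 29.3
```

Request:
{"api": "send_rows", "payload": {"plan": [[0.16,0,0.19,0,-0.306],[0.15,0,0.2,0,-0.306],[0.15,0,0.2,0,-0.306],[0.14,0,0.21,0,-0.306],[0.13,0,0.21,0,-0.306],[0.13,0,0.21,0,-0.306],[0.12,0,0.22,0,-0.306],[0.12,0,0.22,0,-0.306],[0,0,0,0,-0.306]]}}

```text
time: 11.5
tcp_pos: [0.5039, 0.0545, 0.1096]
ee_rot: [0.587, 0.809, -0.001, -0.001]
wrist_force: [1.5, 2.4, 0.2]
finger_gap: 0.0297
gripper_force: 28.1
```

```bash
python3 look.py pics/l3.png
```

```text
[0.5039 0.0545 0.1096] [1.5 2.4 0.2] 28.147030659019947
```

View pics/l3.png

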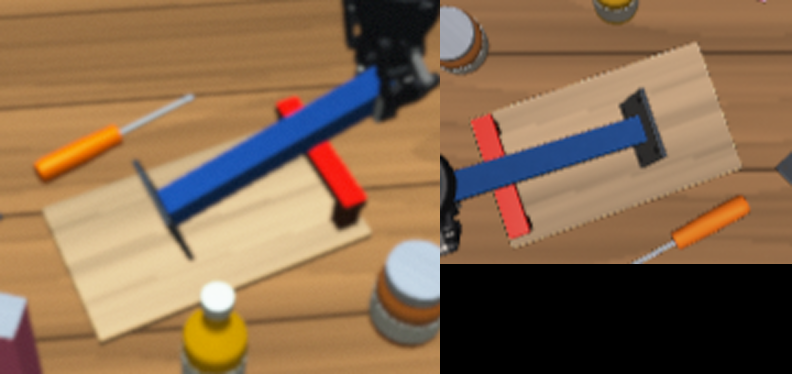

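The tilt is about 73° and the heel is still at (190,258) in the crop. The post lies nearly square over the pad, so I ease the last part down slowly.

Request:
{"api": "send_rows", "payload": {"plan": [[0.07,0,0.15,0,-0.306],[0.07,0,0.15,0,-0.306],[0.07,0,0.15,0,-0.306],[0.07,0,0.15,0,-0.306],[0.04,0,0.1,0,-0.306],[0.04,0,0.1,0,-0.306],[0,0,0,0,-0.306]]}}

```text
time: 12.18
tcp_pos: [0.5017, 0.0629, 0.0904]
ee_rot: [0.588, 0.809, -0.0, -0.0]
wrist_force: [1.5, 2.2, 0.2]
finger_gap: 0.0298
gripper_force: 26.6
```

Request:
{"api": "send_rows", "payload": {"plan": [[0.02,0,0.05,0,-0.306],[0.02,0,0.05,0,-0.306],[0,0,0,0,-0.306]]}}

```text
time: 12.43
tcp_pos: [0.5017, 0.0637, 0.0884]
ee_rot: [0.588, 0.809, -0.0, -0.0]
wrist_force: [1.4, 2.3, 0.6]
finger_gap: 0.0298
gripper_force: 26.4
```

Request:
{"api": "send_rows", "payload": {"plan": [[0.02,0,0.05,0,-0.306],[0.02,0,0.05,0,-0.306],[0,0,0,0,-0.306]]}}

```text
time: 12.68
tcp_pos: [0.5014, 0.0647, 0.0858]
ee_rot: [0.588, 0.809, -0.0, -0.0]
wrist_force: [-0.5, 1.5, 1.3]
finger_gap: 0.0296
gripper_force: 26.3
```

Request:
{"api": "send_rows", "payload": {"plan": [[0.01,0,0.04,0,-0.306],[0.01,0,0.04,0,-0.306],[0,0,0,0,-0.306]]}}

```text
time: 12.93
tcp_pos: [0.5012, 0.0654, 0.0839]
ee_rot: [0.588, 0.809, 0.0, -0.0]
wrist_force: [0.8, 2.2, 0.3]
finger_gap: 0.0292
gripper_force: 26.1
```

Request:
{"api": "send_rows", "payload": {"plan": [[0.01,0,0.04,0,-0.306],[0.01,0,0.04,0,-0.306],[0,0,0,0,-0.306]]}}

```text
time: 13.18
tcp_pos: [0.501, 0.0661, 0.0819]
ee_rot: [0.588, 0.809, 0.0, -0.0]
wrist_force: [-0.3, 3.1, -0.0]
finger_gap: 0.0298
gripper_force: 26.0
```

Request:
{"api": "send_rows", "payload": {"plan": [[0.01,0,0.04,0,-0.306],[0.01,0,0.04,0,-0.306],[0,0,0,0,-0.306]]}}

```text
time: 13.43
tcp_pos: [0.5008, 0.0667, 0.0799]
ee_rot: [0.588, 0.809, 0.0, -0.0]
wrist_force: [0.6, 3.9, 0.9]
finger_gap: 0.0298
gripper_force: 25.9
```

Request:
{"api": "send_rows", "payload": {"plan": [[0.01,0,0.04,0,-0.306],[0.01,0,0.04,0,-0.306],[0,0,0,0,-0.306]]}}

```text
time: 13.68
tcp_pos: [0.5007, 0.067, 0.0779]
ee_rot: [0.588, 0.809, 0.0, -0.0]
wrist_force: [-0.6, 3.8, 0.4]
finger_gap: 0.03
gripper_force: 25.8
```

```bash
python3 look.py pics/l4.png
```

```text
[0.5007 0.067  0.0779] [-0.6  3.8  0.4] 25.846100449562073
```

View pics/l4.png

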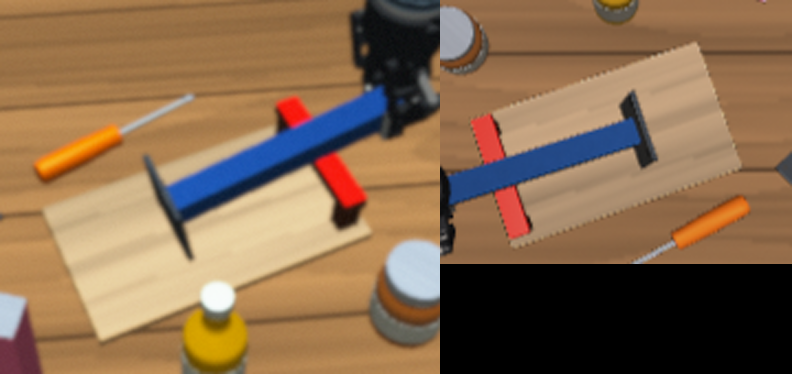

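I see no contact with the pad yet (vertical force about 0), so I keep lowering in 1 mm steps.

Request:
{"api": "send_rows", "payload": {"plan": [[0.01,0,0.04,0,-0.306],[0.01,0,0.04,0,-0.306],[0,0,0,0,-0.306]]}}

```text
time: 14.03
tcp_pos: [0.5013, 0.0669, 0.0771]
ee_rot: [0.589, 0.808, -0.0, 0.0]
wrist_force: [-1.7, 3.1, 7.7]
finger_gap: 0.0299
gripper_force: 25.9
```

Request:
{"api": "send_rows", "payload": {"plan": [[0.01,0,0.04,0,-0.306],[0.01,0,0.04,0,-0.306],[0,0,0,0,-0.306]]}}

```text
time: 14.28
tcp_pos: [0.5016, 0.0673, 0.0757]
ee_rot: [0.589, 0.808, 0.0, 0.001]
wrist_force: [-1.8, 2.6, 11.0]
finger_gap: 0.0298
gripper_force: 26.4
```

The force has risen to 11 N, so the post is on the pad. I relieve it a little, open gradually and lift straight up.

Request:
{"api": "send_rows", "payload": {"plan": [[0,0,-0.03,0,-0.306],[0,0,0,0,-0.3],[0,0,0,0,-0.29],[0,0,0,0,-0.28],[0,0,0,0,-0.25],[0,0,0,0,-0.15],[0,0,0,0,0],[0,0,0,0,0.3],[0,0,0,0,0.3],[0,0,0,0,0.3]]}}

```text
time: 15.12
tcp_pos: [0.5002, 0.0674, 0.0745]
ee_rot: [0.588, 0.809, -0.0, -0.0]
wrist_force: [-0.5, 0.3, -0.8]
finger_gap: 0.0557
gripper_force: 0.0
```

```bash
python3 - <<'E'
from plant import imaging
import cv2,numpy as np
a=cv2.imread("pics/l4.png")
import subprocess;print(subprocess.run(["python3","look.py","pics/l5.png"],capture_output=True,text=True).stdout)
b=cv2.imread("pics/l5.png");d=np.abs(a.astype(int)-b).max(2)>40
print(d[:,:340].sum(), d[:,440:].sum(), [ (c.min(),c.max()) for c in np.nonzero(d[:,:340])] if d[:,:340].any() else None)
E
```

```text
[0.5002 0.0674 0.0745] [-0.5  0.3 -0.8] 0.0

182 620 [(np.int64(171), np.int64(259)), (np.int64(168), np.int64(219))]
```

Released with no contact force. Now I lift clear and take a look.

Request:
{"api": "send_rows", "payload": {"plan": [[0,0,-0.2,0,0.3],[0,0,-0.4,0,0.3],[0,0,-0.6,0,0.3],[0,0,-0.8,0,0.3],[0,0,-0.8,0,0.3],[0,0,-0.8,0,0.3],[0,0,-0.8,0,0.3],[0,0,-0.8,0,0.3],[0,0,-0.5,0,0.3],[0,0,0,0,0.3]]}}

```text
time: 16.05
tcp_pos: [0.503, 0.0683, 0.2212]
ee_rot: [0.588, 0.809, 0.002, 0.003]
wrist_force: [0.5, 0.5, 0.4]
finger_gap: 0.0558
gripper_force: 0.0
```

Request:
{"api": "send_rows", "payload": {"plan": [[0.3,0,-0.3,0,0.3],[0.8,0,-0.3,0,0.3],[0.8,0,-0.3,0,0.3],[0.8,0,0,0,0.3],[0.8,0,0,0,0.3],[0.4,0,0,0,0.3],[0,0,0,0,0.3],[0,0,0,0,0.3]]}}

```text
time: 16.72
tcp_pos: [0.4698, 0.1602, 0.2391]
ee_rot: [0.587, 0.809, -0.001, -0.0]
wrist_force: [0.2, -0.9, -0.4]
finger_gap: 0.0555
gripper_force: 0.0
```

```bash
python3 look.py pics/l6.png
```

```text
[0.4698 0.1602 0.2391] [ 0.2 -0.9 -0.4] 0.0
```

View pics/l6.png

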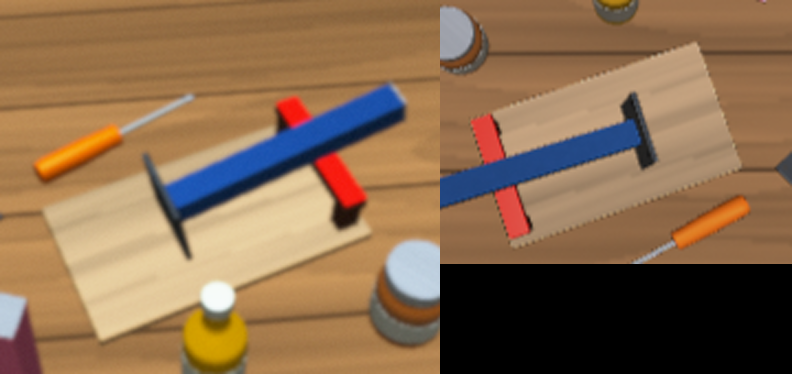

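The post lies across the red pad with its top end at (400,95) and the foot's heel corner at (189,258), where it started. The bottle, jar and screwdriver have not moved and the hand is clear, so I hand in.

```bash
python3 -c "
from plant import order
print(order.close_job())"
```

```text
the job is handed in; nothing more can be done
None
```

The blue post bracket was eased down in the grip and now lies across the red pad, its foot edge where it stood, the bottle, jar and screwdriver unmoved and the hand clear; I handed the job in at about 17 s, and no verdict was returned.

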